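# Find the rocking pot lid and press it home

### The job

Four lidded pots stand on the board and one of the lids is not fully on: it looks like the others but rocks. Press lightly with the fingertips on the ends of the lids until you find the one that rocks under the finger, then press that lid firmly down on its knob until it is fully home. Only press: do not lift any lid, and do not disturb the jar, the timer or the bell.

Things in the scene. Friction and masses are not known exactly. Their poses are not given: they have to be found in the camera images.
- board: Wooden serving board, fixed, 120 x 356 x 12 mm, origin under its centre; the four pots stand on it in a row along its y axis, 84 mm apart, with their long sides across the row (along its x axis).
- pot_a: One of four identical-looking white pots, fixed to the board, 92 x 62 mm, origin under its centre, x axis along its length (away from the robot). Its light wooden lid is 100 x 70 mm; at the start every lid is level and its flat top is 64 mm above this origin. A round wooden knob, 22 mm across, stands in the middle of the lid; the knob's top is 78 mm above this origin. Which pot has the loose lid, and where in the row it stands, is not given: the lids must be tried.
- lid_a (a joint): How far the lid of pot_a has gone down from where it was at the start (m): 0 at the start for every lid, negative if it is lifted. A lid that is already home cannot go down; the loose one goes down 0.005 m, after which it is home and no longer rocks. It is a press fit: it takes about 9 N in the middle to move it (more away from the middle) and it stays where it is left.
- rock_a (a joint): Tilt of the lid of pot_a about the pot's y axis (rad): 0 level, positive with its far (+x) end down. All lids read 0 at the start. A lid that is home does not tilt; the loose one tilts up to about 0.11 under 2 to 4 N on the flat top near one end (some 35 mm from the middle), and springs back level when let go.
- pot_b: Another of the four pots; size, frame, lid and heights as for pot_a.
- lid_b (a joint): The same as lid_a, for the lid of pot_b.
- rock_b (a joint): The same as rock_a, for the lid of pot_b.
- pot_c: Another of the four pots; size, frame, lid and heights as for pot_a.
- lid_c (a joint): The same as lid_a, for the lid of pot_c.
- rock_c (a joint): The same as rock_a, for the lid of pot_c.
- pot_d: Another of the four pots; size, frame, lid and heights as for pot_a.
- lid_d (a joint): The same as lid_a, for the lid of pot_d.
- rock_d (a joint): The same as rock_a, for the lid of pot_d.
- jar: Jam jar, bystander, 59 mm across, 66 mm tall, stands loose near the right end of the board; origin under its centre.
- timer: Round kitchen timer, bystander, 66 mm across, 60 mm tall, stands loose near the left end of the board; origin under its centre.
- bell: Counter bell, bystander, 84 mm across, 63 mm tall, stands loose on the counter to the right; origin under its centre.

How it is judged:
On the way, in this order (a step that is already met when the one before it is completed fails the run):
1. the loose lid has been found by touch: a press on one of its ends has rocked it by at least 0.05 rad ((value of joint any of rock_a, rock_b, rock_c, rock_d above 0.05 rad or value of joint any of rock_a, rock_b, rock_c, rock_d below -0.05 rad)), for 0.05 s.
2. the loose lid has been pressed home (value of joint any of lid_a, lid_b, lid_c, lid_d above 0.0035 m and value of joint rock_a between -0.03 and 0.03 rad and value of joint rock_b between -0.03 and 0.03 rad and value of joint rock_c between -0.03 and 0.03 rad and value of joint rock_d between -0.03 and 0.03 rad), for 0.2 s.
At the end, for the whole second after the job is handed in: The lid that rocked is home: at least 3.5 mm lower than at the start and level within 0.03 rad; no lid is raised by more than 3 mm; the jar, the timer and the bell stand at rest within 15 mm of where they were (all of step 2 and not (value of joint any of lid_a, lid_b, lid_c, lid_d below -0.003 m) and distance of each of jar, timer, bell from where it was at the start of the episode below 0.015 m and linear speed of each of jar, timer, bell below 0.02 m/s); the robot touches nothing.
It fails at once if a lid is lifted by more than 3 mm (value of joint any of lid_a, lid_b, lid_c, lid_d below -0.003 m).
It fails at once if the jar, the timer or the bell is moved by more than 15 mm or lifted (distance of any of jar, timer, bell from where it was at the start of the episode above 0.015 m).
It also fails if it takes over 45 s, if anything falls off the work surface, if the arm or the gripper's body presses on something with over 40 N, if the wrist force passes 120 N, or if a joint passes its speed limit or range.

### The arm

A 7-joint arm with a two-finger parallel gripper is mounted at the origin on a cart in front of the work surface, level with it; the furniture and walls round the work are solid. World frame = base frame: x ahead of the robot, y to its left, z up, the work surface at z = 0. Lengths are in m, angles in rad, forces in N, time in s.
With the tool pointing down it reaches from about 0.425 to 0.875 m from the base axis. Payload 8.4 kg.
Tool frame: the origin (TCP) lies between the finger pads; the fingertips stand 14 mm ahead of it and the grasp point (between the pads) lies 5 mm behind it (tcp_to_tips is the distance from the TCP to the fingertips, in m); z points along the fingers, y is the line along which they close (so a half turn about z gives the same grasp; the last joint's range is limited). The gripper opens to 85 mm and grips with 20 to 120 N. Pads are 22 mm wide; open, the fingers measure 114 mm over their backs; the gripper's body (76 mm by 85 mm) begins 54 mm behind the grasp point. The pads swing forward as they close: fully open they stand 13 mm farther back than shut.
Start: joints at [-1.412, 0.333, 0.04, 1.465, -0.013, 1.343, -0.059], TCP at [0.166, 0.628, 0.213] pointing down, gripper open.
Joint ranges: [-2.58, 2.58], [-0.38, 2.09], [-1.3, 1.39], [0.25, 2.4], [-1.5, 4.64], [0.08, 2.09], [-2.65, 2.65]. Speed limits (rad/s): [2.22, 2.22, 2.79, 2.79, 3.14, 3.14, 3.14].

### API

Orientations are given as a rotation vector (axis times angle).
In Python, from workcell import get_state, read_camera, job_done, tcp_to_tips gives the robot as it stands.
- The arm moves only by the tool servo_tool, never from a script. Its arguments are lists of equal length, an entry for each row: "hand": the opening, from 0 (shut) to 1 (fully open); "travel": the shift along the world's x, y, z in units of 40 mm (1.0 is 40 mm), a list of three; "roll": the turn about the world's z in units of 6 degrees (1.0 is 6 degrees). A call has 1 to 12 rows; each row is the pose to reach, as a shift and turn from the pose commanded when the call began; what a row does not reach only later rows make up. A row lasts 1/12 s, in which the tool goes at most 41.7 mm and 7.16 degrees, less where a joint would pass 70% of its speed; a pose out of reach is approached as far as the arm can. A call with a gripper value outside its range is refused whole. The fingers move at their own pace and stop on an object; the grip force is fixed at half the most. Time passes only in rows, so rows that repeat a pose let the fingers close. It gives the time, the measured TCP pose, the force, the opening and the grip force at its end, in the units of the state.
- get_state(): the state, without advancing time (a new reading comes with each control period).
- read_camera(name): name is "scene" or "top" or "wrist"; returns a dict with "pixels" (420x560x3 uint8, red, green, blue), "K" (3x3 intrinsics, pixels), "T" (4x4, takes a point from camera to world coordinates). Camera axes: x right, y down, z forward; pixel columns grow to the right and rows downward; lengths in m; the calibration is good to about 2 mm. A picture is of the moment at which its call begins. There is no depth.
- job_done(): hands the job in; it is judged then, once.
The state is a dict: "clock": time; "joint_pos": joint angles; "qd": joint speeds; "joint_efforts": joint torques, N m; "eef_pos": TCP position; "tcp_rot": TCP orientation; "wrist_force": force on the tool from outside, world axes, zero at the start; "moment": the same for the moment, N m; "width": finger opening in m; "grip_force": force on a finger pad.
Only numpy, scipy, OpenCV 4.12 (cv2) and the standard library are available. Lean on these libraries where they do the work, as an engineer would, in place of code of your own. Each camera call takes 0.05 s, during which the arm holds its last target. There are 200 camera calls.

## Working session

There is one attempt and no reset: what is moved stays moved. The work goes in short steps, Python scripts to look and compute and a tool call to move; the robot and the scene stay as the last step left them, time stands still between calls to the robot, and variables do not carry over. Pictures are saved under pics/ and viewed, at most 10 in all, crops included, and the job is handed in when it is done.

Besides the shell and the picture viewer there is one more tool, called by a JSON object that holds its "method" and its "body". servo_tool: Moves the arm, as the interface text tells. Its arguments: {"type":"object","properties":{"hand":{"type":"array"},"travel":{"type":"array"},"roll":{"type":"array"}},"required":["hand","travel","roll"]}

```bash
mkdir -p pics; python3 - <<'E'
from workcell import *
import cv2
s=get_state();print(s, tcp_to_tips)
for n in("top","scene"):
    r=read_camera(n);cv2.imwrite(f"pics/{n}0.png",r["pixels"][:,:,::-1]);print(n,r["K"].tolist(),r["T"].round(4).tolist())
E
```

```text
{'clock': 0.0, 'joint_pos': array([-1.41218225,  0.33390578,  0.03987134,  1.46628199, -0.01338987,
        1.34329409, -0.05850163]), 'qd': array([-0.00114567,  0.00086002,  0.00124969,  0.00147547,  0.00035693,
        0.00034297,  0.00136896]), 'joint_efforts': array([-5.48840253e-04, -6.58541536e+01,  1.36512481e+00, -4.05569351e+01,
        1.67533779e-02,  1.23606206e-02, -5.29189219e-05]), 'eef_pos': array([0.1656364 , 0.62803632, 0.21221933]), 'tcp_rot': array([-4.03863450e-01, -3.11543363e+00,  2.54599109e-03]), 'wrist_force': array([-0.07353494,  0.38876551,  0.67940176]), 'moment': array([0.01331061, 0.00625708, 0.036512  ]), 'grip_force': 0.0, 'width': 0.085310812406935} 0.014
top [[450.06123624655817, 0.0, 284.8061242077987], [0.0, 450.06123624655817, 208.29996690215407], [0.0, 0.0, 1.0]] [[-0.027, -0.9974, 0.0669, 0.4378], [-0.9996, 0.0267, -0.0059, -0.1072], [0.0041, -0.067, -0.9977, 1.2631], [0.0, 0.0, 0.0, 1.0]]
scene [[470.2314587594502, 0.0, 275.94034287265544], [0.0, 470.2314587594502, 205.69508445741243], [0.0, 0.0, 1.0]] [[0.8241, -0.3093, 0.4745, -0.168], [-0.5661, -0.4251, 0.7062, -1.1242], [-0.0167, -0.8507, -0.5255, 0.8426], [0.0, 0.0, 0.0, 1.0]]
```

View pics/top0.png

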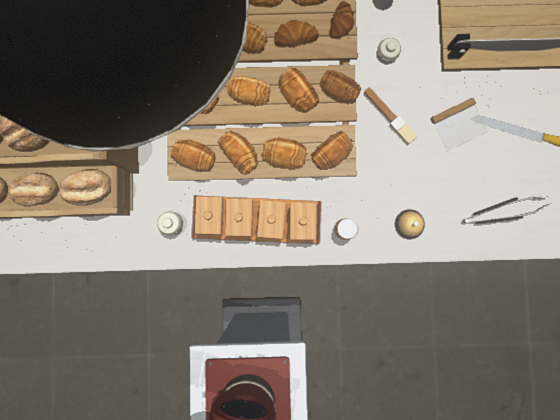

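View pics/scene0.png

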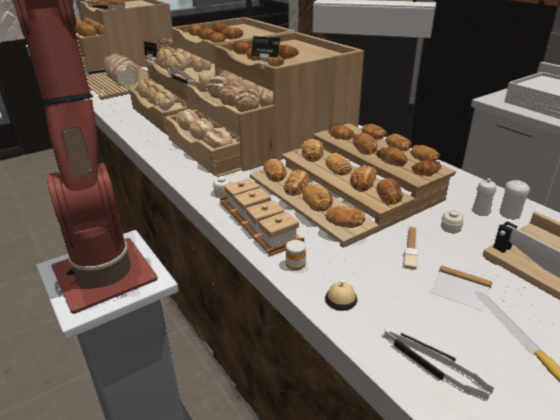

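Top view: the four lids have knobs at about (208,215), (239,217), (271,219) and (303,221). The timer is at (170,223), the jar at (346,229) and the bell at (410,223). I'll enlarge this area to refine the knob positions.

```bash
cat > h.py <<'E'
import numpy as np
def ray(r,u,v,z):
    d=r["T"][:3,:3]@np.linalg.solve(r["K"],[u,v,1.]);o=r["T"][:3,3]
    return o+d*(z-o[2])/d[2]
E
python3 - <<'E'
from workcell import *
from h import *
import cv2
r=read_camera("top")
for u,v in((208,215),(239,217),(271,219),(303,221)): print(ray(r,u,v,.088).round(4))
for u,v in((170,223),(346,229),(410,223)): print(ray(r,u,v,.06).round(4))
c=r["pixels"][180:255,150:365,::-1]
cv2.imwrite("pics/crop.png",cv2.resize(c,None,fx=3.7,fy=3.7,interpolation=cv2.INTER_CUBIC))
E
```

```text
[0.5043 0.0869 0.088 ]
[0.4969 0.0061 0.088 ]
[ 0.4895 -0.0773  0.088 ]
[ 0.482  -0.1607  0.088 ]
[0.4872 0.1933 0.06  ]
[ 0.4586 -0.2763  0.06  ]
[ 0.47   -0.4482  0.06  ]
```

View pics/crop.png

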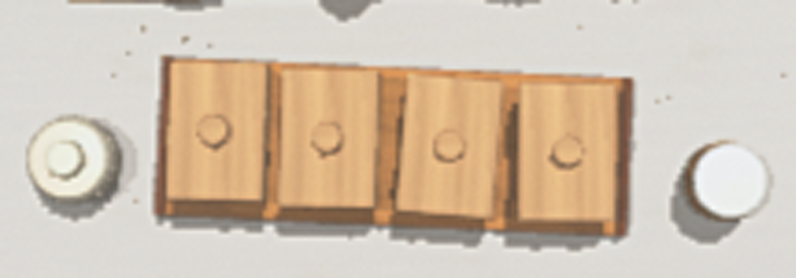

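The crop confirms the knobs to within about 0.5 px. The row runs about 5° off world y, so the lid's long axis is about (0.996,-0.09). I'll shut the fingers and go over the far end of the left lid.

{"method": "servo_tool", "body": {"hand": [0,0,0,0,0,0,0,0,0,0,0,0], "travel": [[0,0,1],[0.5,-0.7,1],[1,-1.4,1],[1.5,-2.2,1],[2,-2.9,1],[2.5,-3.6,1],[3,-4.4,1],[3.5,-5.1,1],[4,-5.8,1],[4.5,-6.6,1],[5,-7.3,1],[5.5,-8,1]], "roll": [0,0,0.2,0.4,0.6,0.8,1,1.2,1.4,1.6,1.6,1.6]}}

```text
clock: 1.15
eef_pos: [0.3864, 0.3067, 0.2531]
tcp_rot: [-0.142, -3.138, -0.0]
wrist_force: [0.8, 1.0, 0.3]
width: -0.0
grip_force: 0.0
```

{"method": "servo_tool", "body": {"hand": [0,0,0,0,0,0,0,0,0,0,0,0], "travel": [[0.6,-0.8,0],[1.1,-1.6,0],[1.6,-2.4,0],[2.2,-3.2,0],[2.7,-4,0],[3.3,-4.8,-0.5],[3.8,-5.6,-1],[3.8,-5.6,-1.6],[3.8,-5.6,-2.2],[3.8,-5.6,-2.9],[3.8,-5.6,-3.3],[3.8,-5.6,-3.3]], "roll": [0,0,0,0,0,0,0,0,0,0,0,0]}}

```text
clock: 2.15
eef_pos: [0.5352, 0.0839, 0.1175]
tcp_rot: [-0.142, -3.133, 0.004]
wrist_force: [-0.9, -0.1, 0.2]
width: -0.0001
grip_force: 0.0
```

```bash
python3 - <<'E'
from workcell import *
import cv2
for n in("wrist",):
    r=read_camera(n);cv2.imwrite(f"pics/{n}1.png",r["pixels"][:,:,::-1])
r=read_camera("scene");cv2.imwrite("pics/s1.png",cv2.resize(r["pixels"][130:300,180:360,::-1],None,fx=3.3,fy=3.3))
print(get_state()["eef_pos"])
E
```

```text
[0.5375604  0.08435677 0.12122318]
```

View pics/s1.png

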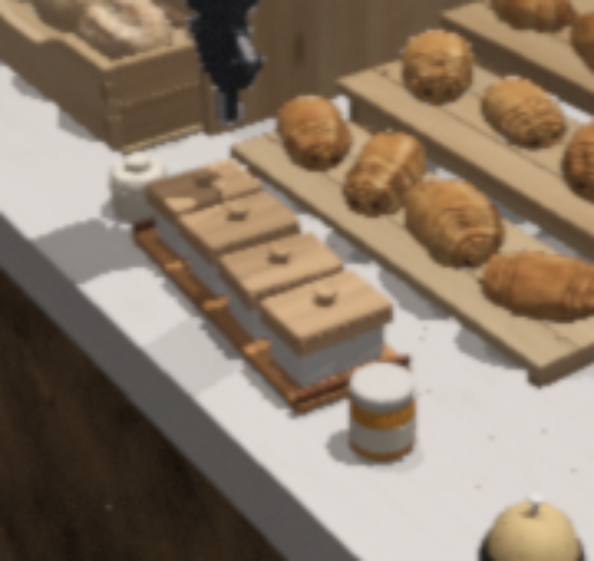

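View pics/wrist1.png

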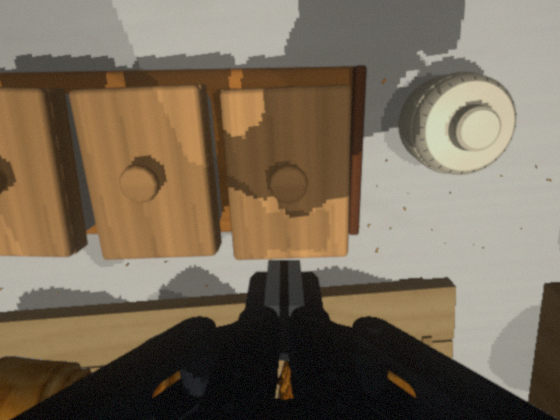

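Scene crop: the fingertip at (232,118) hangs beyond and above the left lid's knob at (207,180). The wrist view shows the left lid's knob at (289,183) and the tips at about (285,265). I'll check the offsets numerically.

```bash
python3 - <<'E'
from workcell import *
from h import *
r=read_camera("wrist")
for u,v in((289,183),(139,183)): print(ray(r,u,v,.089).round(4))
for z in(.076,):
  for u,v in((292,258),(285,85),(160,257),(135,88)): print(ray(r,u,v,z).round(4))
def proj(r,p):
    q=r["K"]@(r["T"][:3,:3].T@(np.array(p)-r["T"][:3,3]));return q[:2]/q[2]
p=get_state()["eef_pos"];print(p)
r2=read_camera("scene");p[2]-=.014
print(proj(r,p),proj(r2,p))
E
```

```text
[0.5085 0.0901 0.089 ]
[0.5013 0.0092 0.089 ]
[0.5596 0.0878 0.076 ]
[0.458  0.0925 0.076 ]
[0.5517 0.0067 0.076 ]
[0.4524 0.0125 0.076 ]
[0.53826509 0.08456049 0.12211996]
[283.66072412 248.65716381] [249.06413418 173.581288  ]
```

{"method": "servo_tool", "body": {"hand": [0,0,0,0,0,0], "travel": [[0.08,0.1,-0.3],[0.08,0.1,-0.6],[0.08,0.1,-0.7],[0.08,0.1,-0.7],[0.08,0.1,-0.7],[0.08,0.1,-0.7]], "roll": [0,0,0,0,0,0]}}

```text
clock: 2.85
eef_pos: [0.541, 0.0884, 0.0933]
tcp_rot: [0.142, 3.138, -0.0]
wrist_force: [1.3, 0.3, 1.3]
width: -0.0003
grip_force: 0.0
```

{"method": "servo_tool", "body": {"hand": [0,0,0,0], "travel": [[0,0,-0.05],[0,0,-0.1],[0,0,-0.1],[0,0,-0.1]], "roll": [0,0,0,0]}}

```text
clock: 3.18
eef_pos: [0.5409, 0.0885, 0.0891]
tcp_rot: [-0.142, -3.138, 0.0]
wrist_force: [0.2, 0.9, -0.0]
width: 0.0001
grip_force: 0.0
```

{"method": "servo_tool", "body": {"hand": [0,0,0,0], "travel": [[0,0,-0.03],[0,0,-0.05],[0,0,-0.05],[0,0,-0.05]], "roll": [0,0,0,0]}}

```text
clock: 3.52
eef_pos: [0.5409, 0.0885, 0.0871]
tcp_rot: [-0.142, -3.138, 0.0]
wrist_force: [-0.0, 0.1, 0.3]
width: 0.0001
grip_force: 0.0
```

{"method": "servo_tool", "body": {"hand": [0,0,0,0], "travel": [[0,0,-0.03],[0,0,-0.05],[0,0,-0.05],[0,0,-0.05]], "roll": [0,0,0,0]}}

```text
clock: 3.85
eef_pos: [0.5409, 0.0884, 0.085]
tcp_rot: [-0.142, -3.138, 0.0]
wrist_force: [0.2, 0.1, -0.6]
width: 0.0003
grip_force: 0.0
```

{"method": "servo_tool", "body": {"hand": [0,0,0,0], "travel": [[0,0,-0.03],[0,0,-0.05],[0,0,-0.05],[0,0,-0.05]], "roll": [0,0,0,0]}}

```text
clock: 4.18
eef_pos: [0.5409, 0.0885, 0.083]
tcp_rot: [-0.142, -3.138, 0.0]
wrist_force: [-0.3, -0.5, 0.2]
width: 0.0002
grip_force: 0.0
```

```bash
python3 - <<'E'
from workcell import *
import cv2
r=read_camera("scene");cv2.imwrite("pics/s2.png",cv2.resize(r["pixels"][130:240,200:320,::-1],None,fx=5,fy=5))
s=get_state();print(s["eef_pos"],s["wrist_force"],s["moment"])
E
```

```text
[0.54090192 0.08850638 0.08308855] [-0.58962577  0.92012929 -0.50580229] [ 0.03184088 -0.00650011  0.02874269]
```

View pics/s2.png

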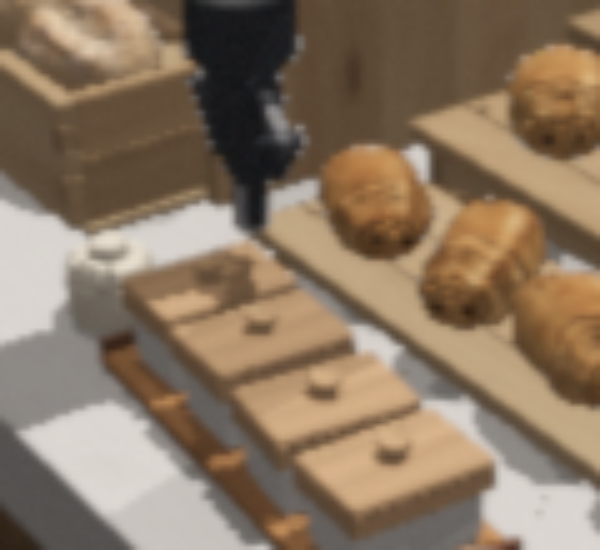

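The scene crop shows the tip at (250,228), i.e. full-image pixel (250,175.6). It still looks clear of the lid, so I'll triangulate the visible tip.

```bash
python3 - <<'E'
from workcell import *
from h import *
import cv2
rw=read_camera("wrist");rs=read_camera("scene")
g=rw["pixels"].max(2)
print([int(x) for x in g[225:300:3,275]],[int(x) for x in g[225:300:3,295]])
def P(r):return r["K"]@np.linalg.inv(r["T"])[:3]
for a in((285,262),(285,250)):
  X=cv2.triangulatePoints(P(rw),P(rs),np.array(a,float),np.array((250,175.6)))[:,0]
  print(X[:3]/X[3])
print(get_state()["eef_pos"])
for z in(.06,.07,.08,.09,.1):print(z,ray(rs,250,175.6,z),ray(rw,285,262,z))
def proj(r,p):
    q=P(r)@np.append(p,1);return (q[:2]/q[2]).round(1)
for x,y in((.558,.088),(.454,.093)):
  for z in(.06,.076):print(x,z,proj(rs,[x,y,z]))
E
```

```text
[88, 79, 82, 76, 81, 79, 76, 80, 91, 155, 157, 154, 65, 61, 59, 58, 60, 59, 58, 58, 59, 58, 58, 56, 57] [126, 113, 94, 92, 91, 92, 96, 92, 92, 92, 146, 184, 67, 58, 60, 56, 57, 60, 56, 57, 60, 58, 60, 60, 58]
[0.54107131 0.08863126 0.09611991]
[0.53867767 0.08816146 0.09601616]
[0.54093741 0.08846691 0.08312209]
0.06 [0.57915978 0.14874702 0.06      ] [0.55429394 0.08830276 0.06      ]
0.07 [0.56961221 0.13248055 0.07      ] [0.54929486 0.08870947 0.07      ]
0.08 [0.56006464 0.11621409 0.08      ] [0.54429578 0.08911617 0.08      ]
0.09 [0.55051707 0.09994763 0.09      ] [0.53929671 0.08952288 0.09      ]
0.1 [0.5409695  0.08368116 0.1       ] [0.53429763 0.08992958 0.1       ]
0.558 0.06 [254.1 184.1]
0.558 0.076 [253.9 179.9]
0.454 0.06 [226.9 192.4]
0.454 0.076 [226.5 188.3]
```

The visible tip sits about 20 mm above the lid. I'll keep descending and watch the force.

{"method": "servo_tool", "body": {"hand": [0,0,0,0,0,0], "travel": [[0,0,-0.05],[0,0,-0.1],[0,0,-0.15],[0,0,-0.15],[0,0,-0.15],[0,0,-0.15]], "roll": [0,0,0,0,0,0]}}

```text
clock: 4.83
eef_pos: [0.5409, 0.0885, 0.0771]
tcp_rot: [-0.142, -3.138, 0.0]
wrist_force: [-0.6, -0.1, -0.4]
width: -0.0001
grip_force: 0.0
```

{"method": "servo_tool", "body": {"hand": [0,0,0,0], "travel": [[0,0,-0.05],[0,0,-0.1],[0,0,-0.1],[0,0,-0.1]], "roll": [0,0,0,0]}}

```text
clock: 5.17
eef_pos: [0.5408, 0.0885, 0.0729]
tcp_rot: [-0.142, -3.138, 0.0]
wrist_force: [0.3, 0.4, -0.6]
width: 0.0001
grip_force: 0.0
```

```bash
python3 - <<'E'
from workcell import *
import cv2,numpy as np
a=read_camera("wrist")["pixels"][60:320,130:400,::-1];b=read_camera("scene")["pixels"][145:215,215:285,::-1]
a=cv2.resize(a,(416,400));b=cv2.resize(b,(384,400))
cv2.imwrite("pics/w2.png",np.hstack([a,b]))
E
```

```text
(no output)
```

View pics/w2.png

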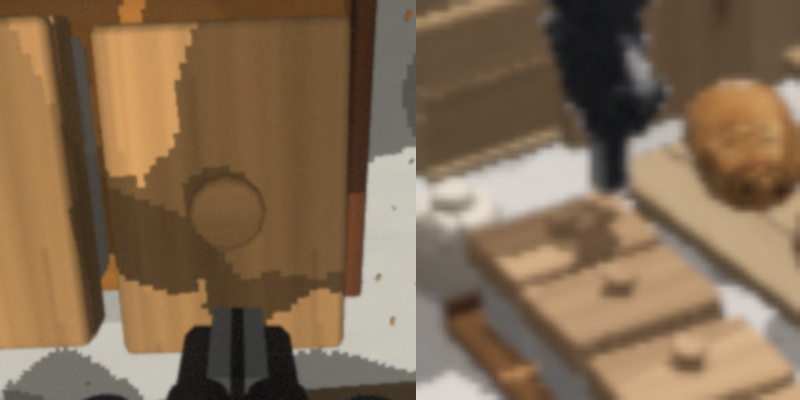

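The wrist crop shows the tip at (237,308) over the lid, between the knob at (228,212) and the lid end at row 350. The right-hand scene crop shows it still just above the lid. I'll continue down.

{"method": "servo_tool", "body": {"hand": [0,0,0,0,0], "travel": [[0,0,-0.05],[0,0,-0.1],[0,0,-0.1],[0,0,-0.1],[0,0,-0.1]], "roll": [0,0,0,0,0]}}

```text
clock: 5.68
eef_pos: [0.5409, 0.0885, 0.0691]
tcp_rot: [-0.142, -3.138, 0.0]
wrist_force: [0.1, 0.3, 0.0]
width: 0.0002
grip_force: 0.0
```

{"method": "servo_tool", "body": {"hand": [0,0,0,0], "travel": [[0,0,-0.03],[0,0,-0.05],[0,0,-0.05],[0,0,-0.05]], "roll": [0,0,0,0]}}

```text
clock: 6.02
eef_pos: [0.5409, 0.0885, 0.067]
tcp_rot: [-0.142, -3.138, 0.0]
wrist_force: [-0.2, -0.1, 0.9]
width: 0.0002
grip_force: 0.0
```

{"method": "servo_tool", "body": {"hand": [0,0,0,0], "travel": [[0,0,-0.03],[0,0,-0.05],[0,0,-0.05],[0,0,-0.05]], "roll": [0,0,0,0]}}

```text
clock: 6.35
eef_pos: [0.5409, 0.0885, 0.065]
tcp_rot: [-0.142, -3.138, 0.0]
wrist_force: [0.8, 0.6, 0.1]
width: 0.0
grip_force: 0.0
```

{"method": "servo_tool", "body": {"hand": [0,0,0,0], "travel": [[0,0,-0.03],[0,0,-0.05],[0,0,-0.05],[0,0,-0.05]], "roll": [0,0,0,0]}}

```text
clock: 6.68
eef_pos: [0.5409, 0.0885, 0.063]
tcp_rot: [-0.142, -3.138, 0.0]
wrist_force: [-0.3, 0.4, 0.3]
width: 0.0001
grip_force: 0.0
```

{"method": "servo_tool", "body": {"hand": [0,0,0,0], "travel": [[0,0,-0.03],[0,0,-0.05],[0,0,-0.05],[0,0,-0.05]], "roll": [0,0,0,0]}}

```text
clock: 7.02
eef_pos: [0.5409, 0.0885, 0.061]
tcp_rot: [-0.142, -3.138, 0.0]
wrist_force: [0.2, 0.6, -0.5]
width: 0.0001
grip_force: 0.0
```

{"method": "servo_tool", "body": {"hand": [0,0,0,0], "travel": [[0,0,-0.03],[0,0,-0.05],[0,0,-0.05],[0,0,-0.05]], "roll": [0,0,0,0]}}

```text
clock: 7.35
eef_pos: [0.5409, 0.0885, 0.059]
tcp_rot: [-0.142, -3.138, 0.0]
wrist_force: [1.1, 0.4, -0.3]
width: 0.0001
grip_force: 0.0
```

```bash
python3 - <<'E'
from workcell import *
import cv2,numpy as np
s=get_state();print(s["wrist_force"],s["moment"],s["eef_pos"])
a=read_camera("wrist")["pixels"][60:320,130:400,::-1];b=read_camera("scene")["pixels"][145:215,215:285,::-1]
a=cv2.resize(a,(416,400));b=cv2.resize(b,(384,400))
cv2.imwrite("pics/w3.png",np.hstack([a,b]))
E
```

```text
[ 1.06678885  0.4371379  -0.29633735] [ 0.04468874  0.01012413 -0.01568124] [0.54086636 0.08849544 0.05904288]
```

View pics/w3.png

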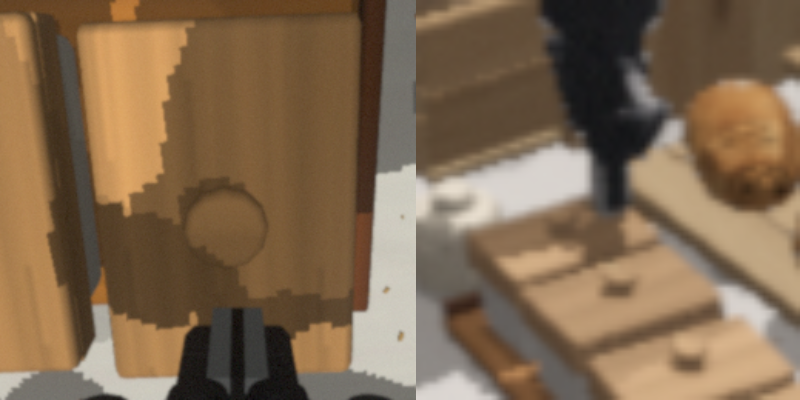

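Scene crop: the tip at (612,212), full-image pixel (250.7,182.1), is about at the predicted lid surface pixel. Contact is close, so I'll use smaller steps.

{"method": "servo_tool", "body": {"hand": [0,0,0,0], "travel": [[0,0,-0.02],[0,0,-0.04],[0,0,-0.04],[0,0,-0.04]], "roll": [0,0,0,0]}}

```text
clock: 7.78
eef_pos: [0.5409, 0.0885, 0.0574]
tcp_rot: [-0.142, -3.138, 0.0]
wrist_force: [-0.1, 0.1, -0.3]
width: 0.0002
grip_force: 0.0
```

{"method": "servo_tool", "body": {"hand": [0,0,0,0], "travel": [[0,0,-0.02],[0,0,-0.04],[0,0,-0.04],[0,0,-0.04]], "roll": [0,0,0,0]}}

```text
clock: 8.12
eef_pos: [0.5412, 0.0885, 0.0568]
tcp_rot: [0.142, 3.138, 0.001]
wrist_force: [-4.0, -1.2, 11.0]
width: 0.0
grip_force: 5.2
```

{"method": "servo_tool", "body": {"hand": [0,0,0,0], "travel": [[0,0,-0.02],[0,0,-0.04],[0,0,-0.04],[0,0,-0.04]], "roll": [0,0,0,0]}}

```text
clock: 8.45
eef_pos: [0.5414, 0.0886, 0.0561]
tcp_rot: [0.142, 3.138, 0.002]
wrist_force: [-7.0, -1.5, 21.2]
width: -0.0002
grip_force: 10.6
```

Contact came at TCP z≈0.0572. The first lid is stiff (21 N after 3 mm of command), so it is home. On to the second lid with the same commanded depth.

{"method": "servo_tool", "body": {"hand": [0,0,0,0,0,0,0,0,0,0,0,0], "travel": [[0,0,0.4],[0,0,0.6],[-0.1,-1.1,0.6],[-0.19,-2.08,0.6],[-0.19,-2.08,0.6],[-0.19,-2.08,0.3],[-0.19,-2.08,0.15],[-0.19,-2.08,0.1],[-0.19,-2.08,0.06],[-0.19,-2.08,0.03],[-0.19,-2.08,0.02],[-0.19,-2.08,0.02]], "roll": [0,0,0,0,0,0,0,0,0,0,0,0]}}

```text
clock: 9.45
eef_pos: [0.5329, 0.0065, 0.0559]
tcp_rot: [-0.139, -3.137, -0.001]
wrist_force: [-9.9, -1.5, 20.7]
width: -0.0003
grip_force: 10.4
```

The second lid is home too (20 N). Third lid next.

{"method": "servo_tool", "body": {"hand": [0,0,0,0,0,0,0,0,0,0,0,0], "travel": [[0,0,0.4],[0,0,0.6],[-0.1,-1.1,0.6],[-0.19,-2.1,0.6],[-0.19,-2.1,0.6],[-0.19,-2.1,0.3],[-0.19,-2.1,0.15],[-0.19,-2.1,0.1],[-0.19,-2.1,0.06],[-0.19,-2.1,0.03],[-0.19,-2.1,0],[-0.19,-2.1,0]], "roll": [0,0,0,0,0,0,0,0,0,0,0,0]}}

```text
clock: 10.45
eef_pos: [0.526, -0.0781, 0.0551]
tcp_rot: [0.14, 3.138, 0.0]
wrist_force: [-0.0, 0.0, 0.6]
width: 0.0001
grip_force: 0.0
```

Almost no force 2 mm below the contact height, so this may be the loose lid. I'll press slightly further.

{"method": "servo_tool", "body": {"hand": [0,0,0,0], "travel": [[0,0,-0.02],[0,0,-0.03],[0,0,-0.03],[0,0,-0.03]], "roll": [0,0,0,0]}}

```text
clock: 10.78
eef_pos: [0.5261, -0.0784, 0.0547]
tcp_rot: [0.141, 3.138, 0.001]
wrist_force: [-1.8, 1.0, 7.2]
width: 0.0002
grip_force: 3.6
```

```bash
python3 - <<'E'
from workcell import *
import cv2,numpy as np
s=get_state();print(s["wrist_force"],s["moment"],s["eef_pos"])
a=read_camera("wrist")["pixels"][60:320,130:400,::-1];b=read_camera("scene")["pixels"][150:240,215:305,::-1]
a=cv2.resize(a,(416,400));b=cv2.resize(b,(384,400))
cv2.imwrite("pics/w4.png",np.hstack([a,b]))
E
```

```text
[-1.79860676  1.04404002  7.16795932] [ 0.38777064  0.49732895 -0.02540637] [ 0.5261371  -0.07838104  0.05465624]
```

View pics/w4.png

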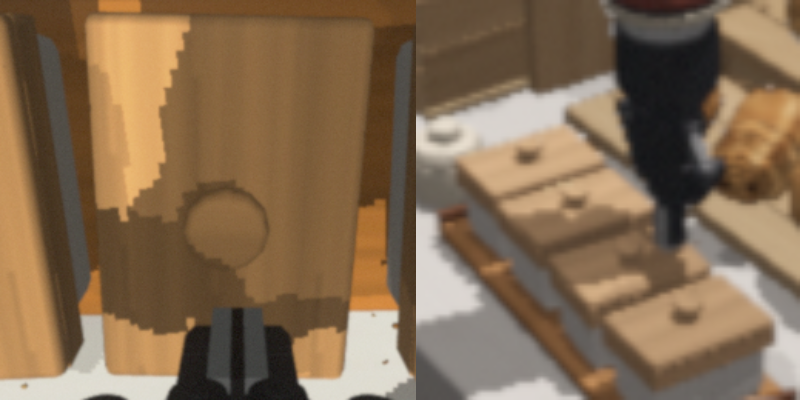

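The wrist crop shows the tip on the third lid at (237,308), with the knob at (227,228). Contact here seems about 2 mm lower than on the other lids. I'll re-approach in fine steps to get the force profile.

{"method": "servo_tool", "body": {"hand": [0,0,0,0,0,0], "travel": [[0,0,0.2],[0,0,0.2],[0,0,0.1],[0,0,0.08],[0,0,0.08],[0,0,0.08]], "roll": [0,0,0,0,0,0]}}

```text
clock: 11.38
eef_pos: [0.5254, -0.0788, 0.0567]
tcp_rot: [-0.142, -3.138, 0.0]
wrist_force: [0.4, -0.3, -0.5]
width: 0.0003
grip_force: 0.0
```

{"method": "servo_tool", "body": {"hand": [0,0,0,0], "travel": [[0,0,-0.02],[0,0,-0.02],[0,0,-0.02],[0,0,-0.02]], "roll": [0,0,0,0]}}

```text
clock: 11.72
eef_pos: [0.5257, -0.0787, 0.0563]
tcp_rot: [-0.142, -3.138, 0.0]
wrist_force: [0.2, -0.2, 0.1]
width: 0.0
grip_force: 0.0
```

{"method": "servo_tool", "body": {"hand": [0,0,0,0], "travel": [[0,0,-0.02],[0,0,-0.02],[0,0,-0.02],[0,0,-0.02]], "roll": [0,0,0,0]}}

```text
clock: 12.05
eef_pos: [0.5257, -0.0787, 0.0555]
tcp_rot: [0.142, 3.138, -0.0]
wrist_force: [-0.4, 0.2, -0.8]
width: 0.0
grip_force: 0.0
```

{"method": "servo_tool", "body": {"hand": [0,0,0,0], "travel": [[0,0,-0.02],[0,0,-0.02],[0,0,-0.02],[0,0,-0.02]], "roll": [0,0,0,0]}}

```text
clock: 12.38
eef_pos: [0.5259, -0.0788, 0.0549]
tcp_rot: [0.142, 3.138, -0.0]
wrist_force: [0.4, 0.1, 2.7]
width: 0.0006
grip_force: 1.6
```

{"method": "servo_tool", "body": {"hand": [0,0,0,0], "travel": [[0,0,-0.02],[0,0,-0.03],[0,0,-0.03],[0,0,-0.03]], "roll": [0,0,0,0]}}

```text
clock: 12.72
eef_pos: [0.5261, -0.0788, 0.0544]
tcp_rot: [0.142, 3.138, 0.001]
wrist_force: [-4.3, 0.4, 12.3]
width: 0.0002
grip_force: 6.2
```

No contact above 0.055, then stiff (12 N), so the third lid is home. Fourth lid, in fine steps.

{"method": "servo_tool", "body": {"hand": [0,0,0,0,0,0,0,0,0,0,0,0], "travel": [[0,0,0.4],[0,0,0.6],[-0.1,-1.1,0.6],[-0.19,-2.1,0.6],[-0.19,-2.1,0.6],[-0.19,-2.1,0.3],[-0.19,-2.1,0.2],[-0.19,-2.1,0.12],[-0.19,-2.1,0.08],[-0.19,-2.1,0.06],[-0.19,-2.1,0.06],[-0.19,-2.1,0.06]], "roll": [0,0,0,0,0,0,0,0,0,0,0,0]}}

```text
clock: 13.72
eef_pos: [0.5183, -0.1623, 0.056]
tcp_rot: [0.14, 3.138, -0.0]
wrist_force: [0.0, -0.6, 0.2]
width: 0.0003
grip_force: 0.0
```

{"method": "servo_tool", "body": {"hand": [0,0,0,0], "travel": [[0,0,-0.03],[0,0,-0.03],[0,0,-0.03],[0,0,-0.03]], "roll": [0,0,0,0]}}

```text
clock: 14.05
eef_pos: [0.5184, -0.1626, 0.0549]
tcp_rot: [0.142, 3.138, 0.0]
wrist_force: [-0.1, 0.5, 0.8]
width: -0.0001
grip_force: 0.6
```

{"method": "servo_tool", "body": {"hand": [0,0,0,0], "travel": [[0,0,-0.03],[0,0,-0.03],[0,0,-0.03],[0,0,-0.03]], "roll": [0,0,0,0]}}

```text
clock: 14.38
eef_pos: [0.5185, -0.1627, 0.0537]
tcp_rot: [0.142, 3.138, -0.0]
wrist_force: [2.7, 0.4, 3.1]
width: 0.0
grip_force: 1.3
```

{"method": "servo_tool", "body": {"hand": [0,0,0,0], "travel": [[0,0,-0.03],[0,0,-0.03],[0,0,-0.03],[0,0,-0.03]], "roll": [0,0,0,0]}}

```text
clock: 14.72
eef_pos: [0.5186, -0.1628, 0.0526]
tcp_rot: [0.142, 3.137, -0.0]
wrist_force: [3.9, 0.2, 4.1]
width: 0.0001
grip_force: 2.2
```

This lid yields softly: 4 N over 2.6 mm, with a positive Fx from the tilt. It is the loose one. A little further to be sure of the tilt.

{"method": "servo_tool", "body": {"hand": [0,0,0,0,0], "travel": [[0,0,-0.02],[0,0,-0.02],[0,0,-0.02],[0,0,-0.02],[0,0,-0.02]], "roll": [0,0,0,0,0]}}

```text
clock: 15.13
eef_pos: [0.5187, -0.1628, 0.0522]
tcp_rot: [0.142, 3.137, 0.0]
wrist_force: [2.7, -0.0, 10.9]
width: 0.0003
grip_force: 5.1
```

The tilt stop is reached. I'll lift and locate this lid's knob with the wrist camera.

{"method": "servo_tool", "body": {"hand": [0,0,0,0,0,0], "travel": [[0,0,0.6],[0,0,1.2],[0,0,1.2],[0,0,1.2],[0,0,1.2],[0,0,1.2]], "roll": [0,0,0,0,0,0]}}

```text
clock: 15.63
eef_pos: [0.5169, -0.1625, 0.0983]
tcp_rot: [-0.142, -3.136, -0.0]
wrist_force: [-0.2, 0.2, -0.4]
width: 0.0001
grip_force: 0.0
```

```bash
python3 - <<'E'
from workcell import *
from h import *
import cv2
r=read_camera("wrist");p=r["pixels"]
for z in(.076,):print(get_state()["eef_pos"],[ray(r,285,v,z).round(4) for v in(180,200)])
g=cv2.medianBlur(cv2.cvtColor(p,cv2.COLOR_RGB2GRAY),3)
c=cv2.HoughCircles(g,cv2.HOUGH_GRADIENT,1.5,80,param1=60,param2=20,minRadius=14,maxRadius=30)
if c is not None:
  for u,v,R in c[0][:8]:print(u,v,R,ray(r,u,v,.090).round(4))
cv2.imwrite("pics/w5.png",p[:,:,::-1])
E
```

```text
[ 0.51705259 -0.16250853  0.09832472] [array([ 0.4836, -0.1585,  0.076 ]), array([ 0.4943, -0.1595,  0.076 ])]
279.75 186.75 20.75 [ 0.4832 -0.161   0.09  ]
452.25 183.75 19.25 [ 0.4891 -0.0792  0.09  ]
527.25 372.75 25.85 [ 0.6044 -0.0312  0.09  ]
116.25 131.25 29.150002 [ 0.4506 -0.2327  0.09  ]
228.75 102.75 29.150002 [ 0.4428 -0.1801  0.09  ]
293.25 294.75 29.150002 [ 0.5422 -0.1594  0.09  ]
33.75 132.75 29.150002 [ 0.4479 -0.2703  0.09  ]
386.25 240.75 27.349998 [ 0.5157 -0.1106  0.09  ]
```

View pics/w5.png

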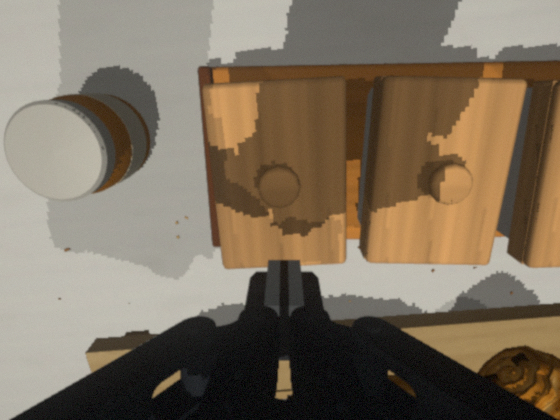

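Wrist image: the loose lid's knob is at (280,187), which gives (0.483,-0.161), agreeing with the top view. I'll move over it and press.

{"method": "servo_tool", "body": {"hand": [0,0,0,0,0,0,0,0], "travel": [[-0.5,0.02,0],[-0.85,0.04,0],[-0.85,0.04,0],[-0.85,0.04,-0.3],[-0.85,0.04,-0.5],[-0.85,0.04,-0.65],[-0.85,0.04,-0.65],[-0.85,0.04,-0.65]], "roll": [0,0,0,0,0,0,0,0]}}

```text
clock: 16.35
eef_pos: [0.4839, -0.1612, 0.0727]
tcp_rot: [-0.142, -3.137, 0.001]
wrist_force: [-0.2, 0.3, 0.7]
width: 0.0002
grip_force: 0.0
```

{"method": "servo_tool", "body": {"hand": [0,0,0,0,0,0,0,0], "travel": [[0,0,-0.03],[0,0,-0.06],[0,0,-0.09],[0,0,-0.12],[0,0,-0.15],[0,0,-0.15],[0,0,-0.15],[0,0,-0.15]], "roll": [0,0,0,0,0,0,0,0]}}

```text
clock: 17.02
eef_pos: [0.4849, -0.1612, 0.0682]
tcp_rot: [0.142, 3.137, 0.0]
wrist_force: [-0.4, 0.5, 5.4]
width: -0.0
grip_force: 2.8
```

{"method": "servo_tool", "body": {"hand": [0,0,0,0,0,0,0,0], "travel": [[0,0,-0.02],[0,0,-0.04],[0,0,-0.06],[0,0,-0.08],[0,0,-0.1],[0,0,-0.1],[0,0,-0.1],[0,0,-0.1]], "roll": [0,0,0,0,0,0,0,0]}}

```text
clock: 17.68
eef_pos: [0.4844, -0.1612, 0.0643]
tcp_rot: [0.142, 3.138, 0.001]
wrist_force: [-3.7, 1.1, 9.4]
width: 0.0001
grip_force: 4.9
```

{"method": "servo_tool", "body": {"hand": [0,0,0,0,0,0], "travel": [[0,0,-0.02],[0,0,-0.03],[0,0,-0.05],[0,0,-0.05],[0,0,-0.05],[0,0,-0.05]], "roll": [0,0,0,0,0,0]}}

```text
clock: 18.18
eef_pos: [0.4846, -0.1613, 0.0638]
tcp_rot: [0.142, 3.137, 0.002]
wrist_force: [-12.2, 3.0, 32.4]
width: 0.0003
grip_force: 16.2
```

It went down 4.7 mm at about 9 N and then hit a hard stop at 32 N, so the lid is home. I'll lift clear.

{"method": "servo_tool", "body": {"hand": [0,0,0,0,0,0,0,0], "travel": [[0,0,0.4],[0,0,1.2],[0,0,2],[0,0,2.5],[0,0,2.5],[0,0,2.5],[0,0,2.5],[0,0,2.5]], "roll": [0,0,0,0,0,0,0,0]}}

```text
clock: 18.85
eef_pos: [0.4834, -0.1609, 0.1604]
tcp_rot: [-0.142, -3.137, -0.0]
wrist_force: [-0.1, 0.8, 0.8]
width: 0.0001
grip_force: 0.0
```

```bash
python3 - <<'E'
from workcell import *
s=get_state();print(s["eef_pos"],s["wrist_force"]);print(job_done())
E
```

```text
[ 0.48341833 -0.16088307  0.16038703] [-0.14111767  0.80529059  0.75734595]
the job is handed in; nothing more can be done
None
```

The loose lid was the rightmost one, next to the jar: it rocked under the fingertip, I pressed it down about 4.7 mm on its knob to a hard stop, and I handed the job in at about 19 s, with no verdict returned.

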